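# Load a specimen under the stereo microscope and lock it in

### The arm

A 7-joint arm with a two-finger parallel gripper is mounted at the origin on the work surface. World frame = base frame: x ahead of the robot, y to its left, z up, the work surface at z = 0. Lengths are in m, angles in rad, forces in N, time in s.
With the tool pointing down it reaches from about 0.425 to 1.025 m from the base axis. Payload 3.6 kg.
Tool frame: the origin (TCP) lies midway between the tips of the shut fingers; the grasp point (between the pads) lies 19 mm behind it; z points along the fingers, y is the line along which they close (so a half turn about z gives the same grasp; the last joint's range is limited). The gripper opens to 85 mm and grips with 20 to 120 N. Pads are 22 mm wide; open, the fingers measure 114 mm over their backs; the gripper's body (76 mm by 85 mm) begins 54 mm behind the grasp point. The pads swing forward as they close: fully open they stand 13 mm farther back than shut.
Start: joints at [1.056, 0.591, 0.048, 1.609, -0.033, 0.943, -0.034], TCP at [0.297, -0.661, 0.231] pointing down, gripper open.
Joint ranges: [-2.69, 2.69], [-0.47, 2.24], [-1.27, 1.36], [0.19, 2.51], [-1.53, 4.68], [0.08, 2.07], [-3.09, 3.09]. Speed limits (rad/s): [2.57, 2.57, 3.14, 3.14, 3.14, 3.14, 3.14].

### API

Orientations are given as a 3x3 rotation matrix whose columns are the frame's x, y, z axes.
In Python, from station import env gives the robot as it stands.
- The arm moves only by the tool carry_out, never from a script. Its argument "deltas" is a list that holds one entry, the list of rows, each a list of 7 numbers: the turn, a rotation vector about the tool's x, y, z in rad, then the shift along the tool's x, y, z in mm, then the finger opening in mm, from 0 to 85.4. In form: [[[rx, ry, rz, tx, ty, tz, fingers], ...]]. A call has 1 to 5 rows; each row shifts and turns the commanded pose from where the row before left it, along the tool's axes as they then stand; what a row does not reach is not made up. A row lasts 1/8 s, in which the tool goes at most 62.5 mm and 10.7 degrees, less where a joint would pass 70% of its speed; a pose out of reach is approached as far as the arm can. A call with a gripper value outside its range is refused whole. The fingers move at their own pace and stop on an object; "grip_force" is the grip in N (left out, the last holds). Time passes only in rows, so rows that do not move let the fingers close. It gives the time, the measured TCP pose, the force, the opening and the grip force at its end, in the units of the state.
- env.read_state(): the state, without advancing time (a new reading comes with each control period).
- env.read_camera(name): name is "side" or "top"; returns the picture (384x512x3 uint8, blue, green, red); there is no depth.
- env.get_calibration(name): a dict with "mtx" (3x3 intrinsics, pixels), "k1" (the pictures are not rectified: a ray, as slopes to the right and down, at radius r is drawn at 1 + k1 r^2 times it, then the intrinsics apply), "R" (3x3) and "t" (3): a world point X has camera coordinates R X + t. Camera axes: x right, y down, z forward; pixel columns grow to the right and rows downward; lengths in m; the calibration is good to about 2 mm. A picture is of the moment at which its call begins. get_calibration takes no time and is no camera call.
- env.close_job(): hands the job in; it is judged then, once.
The state is a dict: "time": time; "joint_pos": joint angles; "joint_vel": joint speeds; "joint_torque": joint torques, N m; "eef_pos": TCP position; "tool_rot": TCP orientation; "contact_force": force on the tool from outside, world axes, zero at the start; "wrist_torque": the same for the moment, N m; "finger_gap": finger opening in m; "finger_force": force on a finger pad.
Only numpy, scipy, OpenCV 4.12 (cv2) and the standard library are available. Lean on these libraries where they do the work, as an engineer would, in place of code of your own. Each camera call takes 0.05 s, during which the arm holds its last target. There are 200 camera calls.

### The job

Slide the long specimen carrier, specimen end first, along the guide rails of the microscope stand and under the lens until it is fully home against the end stop. Then take the keeper plate (the wide one with the square handle) from the rack and lower it upright, all the way down, into the grooved posts behind the carrier. Do not bump the microscope head or its ring light, and leave everything else on the bench where it is.

Things in the scene. Friction and masses are not known exactly. Their poses are not given: they have to be found in the camera images.
- carrier: long specimen carrier: aluminium plate 200 (x) x 70 (y) x 8, lying flat; origin centre of underside. Upright grip fin 30 (x) x 12 (y) at x = -30, from z = 8 to 68. The specimen, a round steel stub of diameter 36, top at z = 34, is fixed on it at x = +75: the +x end goes in first. About 0.3 kg
- specimen (a point): point on the carrier, on its underside right below the specimen stub (carrier x = +75)
- keeper: keeper plate, standing in one of the two rack slots: steel blade 100 (y) x 5 (x) x 55 tall, on it a square-edged handle 24 (y) x 16 (x), from z = 55 to 95; origin centre of its lower edge, z up. Same under a half turn about z. About 0.16 kg
- stand: microscope stand, fixed: black base plate 20 thick, x = -160 to +210, y = -90 to +90; origin on the bench, +x is the way the carrier slides in. On the plate two rails 16 high leave a channel 76 wide, centred on y = 0, from the splayed mouth at x = -160 to the end stop's face at x = +100. Column radius 16 at x = 170, 310 high. Carrier home: its origin at x = 0, y = 0, z = 20, axes parallel
- focus (a point): point on the top of the base plate right below the lens: the stand's x = 75, y = 0, z = 20. With the carrier home, specimen lies here
- lips (a point): start of the lips over the rails: the stand's x = 0, y = 0, z = 34 (their underside, 14 above the base plate). From here to the end stop the lips leave a gap only 60 wide (y = -30 to +30); before it the channel is open above
- slot (a point): bottom centre of the keeper slot, on the base plate: the stand's x = -108, y = 0, z = 20. Two posts beside the channel (x = -122 to -94, |y| = 38 to 58, up to z = 70) have grooves 8 wide (stand's x) with flared mouths, 106 from end to end (stand's y). The seated keeper has its origin here, its blade along the stand's y
- head: the microscope head that overhangs the channel, fixed to the stand and with the stand's own origin and axes: ring light of radius 32 centred at x = 75, y = 0, its underside at z = 66; lens barrel of radius 22 above it; from z = 150 to 250 the black body, x = 30 to 180, y = -70 to +50; eyepieces rise from it towards -y up to z = 300
- rack: grey plastic block with two slots, fixed on the bench, 110 (x) x 130 (y) x 45 tall; origin centre of underside. The slots run along its y, at x = -27.5 and x = +27.5, each 8 wide and 106 long, floor at z = 8. One holds the keeper, the other the paddle
- short_carrier: bystander: a shorter aluminium carrier, plate 110 x 70 x 8 with a fin in its middle and no specimen stub, lying on the bench; origin centre of underside
- paddle: bystander: steel plate 64 wide x 5 thick with a ROUND knob (diameter 20), standing in the other slot of the rack; overall 95 tall; origin centre of its lower edge
- tape: bystander: orange tape measure, disc diameter 66, 31 tall, lying on the bench; origin centre of underside
- chuck: bystander: squat steel cylinder with a black top, diameter 76, 49 tall; origin centre of underside
- beaker: bystander: glass beaker, diameter 60, 75 tall; origin centre of underside
- jar: bystander: small amber jar with black cap, diameter 48, 70 tall; origin centre of underside
Mind the look-alikes: they are no part of the job. Leave any blue or red look-alike of the keeper alone. Leave any green look-alike of the carrier alone.

How it is judged:
On the way, in this order (a step that is already met when the one before it is completed fails the run):
1. the carrier lies fully home under the lens, specimen end against the stop (horizontal distance between specimen and focus below 0.007 m and z of carrier in the frame of focus between -0.003 and 0.003 m and angle between the x axis of carrier and the x axis of stand, either way round below 0.08 rad), for 0.2 s.
2. the keeper plate stands fully down in the grooved posts behind the carrier (all of step 1 and horizontal distance between keeper and slot below 0.006 m and z of keeper in the frame of slot between -0.003 and 0.004 m and angle between the y axis of keeper and the y axis of stand, either way round below 0.08 rad and angle between keeper's own z axis and vertical below 0.08 rad), for 0.2 s.
At the end, for the whole second after the job is handed in: Carrier flat in the channel, specimen within 7 mm of the point under the lens (against the stop); keeper upright in the grooved posts, its lower edge within 4 mm of the base plate and its centre within 6 mm of the slot's; both aligned within 0.08 rad, at rest and let go (all of step 2 and linear speed of each of carrier, keeper below 0.02 m/s); the robot touches nothing.
It fails at once if anything bumps or presses on the microscope head or ring light (more than 5 N) (contact force between anything else and head above 5 N).
It fails at once if a bystander on the bench or in the rack is shifted by more than 30 mm (distance of any of short_carrier, paddle, tape, chuck, beaker, jar from where it was at the start of the episode above 0.03 m).
It also fails if it takes over 61 s, if anything falls off the work surface, if the arm or the gripper's body presses on something with over 40 N, if the wrist force passes 120 N, or if a joint passes its speed limit or range.

## Working session

There is one attempt and no reset: what is moved stays moved. The work goes in short steps, Python scripts to look and compute and a tool call to move; the robot and the scene stay as the last step left them, time stands still between calls to the robot, and variables do not carry over. Pictures are saved under pics/ and viewed, at most 10 in all, crops included, and the job is handed in when it is done.

Besides the shell and the picture viewer there is one more tool, called after ">>>" in YAML: its name, and indented under it one key for each argument. carry_out: Moves the arm, as the interface text tells. Its arguments: {"type":"object","properties":{"deltas":{"type":"array"},"grip_force":{"type":"number"}},"required":["deltas"]}

```bash
mkdir -p pics; ls; python3 - <<'E'
from station import env
import cv2,numpy as np
a=env.read_camera("top");b=env.read_camera("side")
cv2.imwrite("pics/top0.png",a);cv2.imwrite("pics/side0.png",b)
for n in("top","side"):
    c=env.get_calibration(n);print(n,{k:np.round(v,4).tolist() for k,v in c.items()})
s=env.read_state();print(s["time"],s["eef_pos"],s["tool_rot"],s["finger_gap"])
E
```

```text
pics
top {'mtx': [[375.0431, 0.0, 252.8964], [0.0, 375.0431, 191.6824], [0.0, 0.0, 1.0]], 'k1': 0.0181, 'R': [[-0.0114, -0.9999, 0.0005], [-0.9816, 0.0111, -0.1907], [0.1907, -0.0027, -0.9817]], 't': [-0.1666, 0.5402, 1.3611]}
side {'mtx': [[434.5197, 0.0, 263.9801], [0.0, 434.5197, 190.9911], [0.0, 0.0, 1.0]], 'k1': 0.0388, 'R': [[0.7114, -0.7028, -0.0031], [-0.4895, -0.4924, -0.7197], [0.5042, 0.5135, -0.6943]], 't': [-0.5037, 0.2424, 1.3629]}
0.1 [ 0.29650758 -0.66078039  0.23027202] [[ 9.12327412e-01  4.09460388e-01 -9.40152828e-04]
 [ 4.09461446e-01 -9.12325697e-01  1.77385200e-03]
 [-1.31403457e-04 -2.00329014e-03 -9.99997985e-01]] 0.08509345083319084
```

View pics/top0.png

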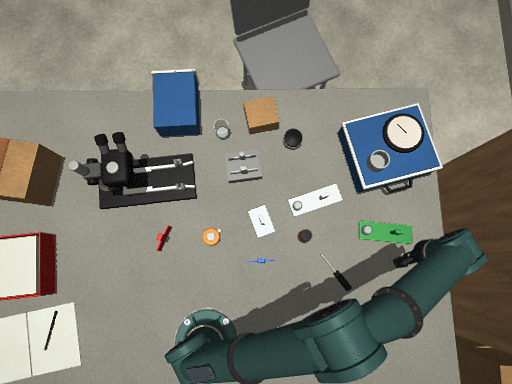

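View pics/side0.png

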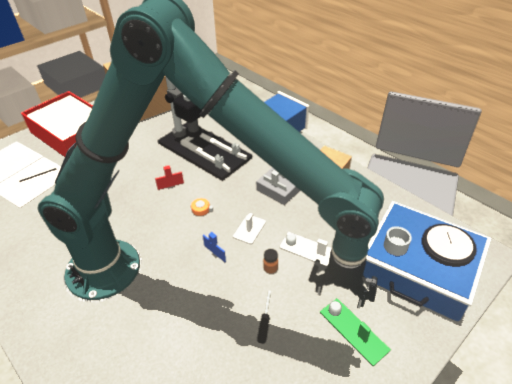

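The top view shows these candidates:
- **Carrier:** the white-aluminium plate with a stub at (315,200), stub at (297,206). Look-alikes are the short carrier (262,220) with no stub, and the green one (385,231).
- **Keeper:** one of the two plates in the rack at (244,167). Look-alikes are red (163,238), blue (261,261), and the round-knob paddle in the rack.
- **Stand:** (147,182), with its mouth to the right (-y) and +x roughly along world +y.

Next is one close crop of both views.

```bash
python3 - <<'E'
import cv2,numpy as np
a=cv2.imread("pics/top0.png");b=cv2.imread("pics/side0.png")
def c(im,x,y,w,h,W,H):return cv2.resize(im[y:y+h,x:x+w],(W,H),interpolation=cv2.INTER_CUBIC)
m=np.zeros((600,800,3),np.uint8)
m[:300,:400]=c(a,90,130,120,90,400,300)     # x3.333
m[:300,400:]=c(a,220,140,80,60,400,300)   # x5
m[300:,:400]=c(a,270,170,80,60,400,300)   # x5
m[300:,400:]=c(b,245,160,100,75,400,300)   #x4
cv2.imwrite("pics/crop0.png",m)
E
```

```text
(no output)
```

View pics/crop0.png

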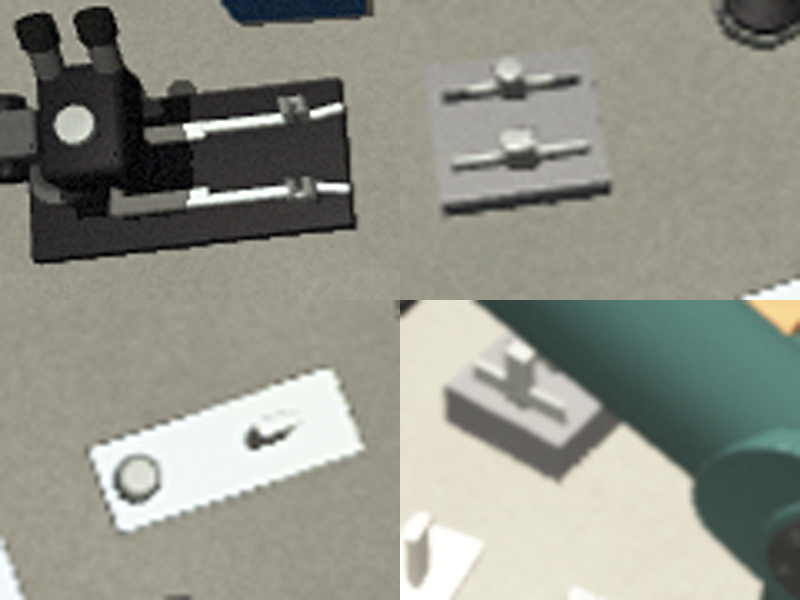

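The crop settles it. In the rack, the nearer plate (top px ≈(324−220…), crop (518,150) → full (243.6,170)) fills its slot and has a square handle, so it is the keeper. The farther one at (242,156) has a round knob and is the paddle. The carrier has its stub at px (297.5,205.5), pointing towards the stand.

```bash
cat > h.py <<'E'
import cv2,numpy as np
from station import env
CAL={n:env.get_calibration(n) for n in("top","side")}
def rays(n,p):
    c=CAL[n];u=cv2.undistortPoints(np.float64(p).reshape(-1,1,2),np.array(c["mtx"]),np.array([c["k1"],0,0,0.]))[:,0]
    R=np.array(c["R"]);return -R.T@np.array(c["t"]),np.c_[u,np.ones(len(u))]@R
def plane(n,p,z):
    C,d=rays(n,p);return C+d*((z-C[2])/d[:,2])[:,None]
def two(pt,ps):
    A=[];b=[]
    for n,p in(("top",pt),("side",ps)):
        C,d=rays(n,[p]);d=d[0]/np.linalg.norm(d[0]);M=np.eye(3)-np.outer(d,d);A.append(M);b.append(M@C)
    return np.linalg.lstsq(np.vstack(A),np.hstack(b),rcond=None)[0]
def proj(n,X):
    c=CAL[n];return cv2.projectPoints(np.float64(X).reshape(-1,1,3),cv2.Rodrigues(np.array(c["R"]))[0],np.array(c["t"],float),np.array(c["mtx"]),np.array([c["k1"],0,0,0.]))[0][:,0]
def blobs(mask,roi,amin=8):
    x,y,w,h=roi;m=np.zeros(mask.shape,np.uint8);m[y:y+h,x:x+w]=mask[y:y+h,x:x+w]
    k,l,s,c=cv2.connectedComponentsWithStats(m);return [(np.argwhere(l==i)[:,::-1].astype(float),s[i],c[i]) for i in range(1,k) if s[i][4]>=amin]
E
python3 - <<'E'
from h import *
np.set_printoptions(precision=4,suppress=True)
a=cv2.imread("pics/top0.png");g=cv2.cvtColor(a,6).astype(float);b=cv2.imread("pics/side0.png");gb=cv2.cvtColor(b,6).astype(float)
# carrier, upsampled contour
def outline(roi,th,z,up=8):
    x,y,w,h=roi;s=cv2.resize(g[y:y+h,x:x+w],None,fx=up,fy=up,interpolation=cv2.INTER_CUBIC)
    cs,_=cv2.findContours((s>th).astype(np.uint8),0,cv2.CHAIN_APPROX_NONE);c=max(cs,key=cv2.contourArea)[:,0]
    return plane("top",(c+.5)/up-.5+[x,y],z)
bench=np.median(g[140:150,200:215]);print("bench",bench)
P=outline((280,175,70,50),(bench+255)/2,.008);r=cv2.minAreaRect((P[:,:2]*1000).astype(np.float32));print("carrier",r)
# stand edges
def edge(pts,z,horiz):
    W=plane("top",pts,z)[:,:2]*1000;vx,vy,x0,y0=cv2.fitLine(W.astype(np.float32),cv2.DIST_HUBER,0,.01,.01).ravel();
    return np.array([x0,y0]),np.degrees(np.arctan2(vy,vx)),np.abs((W-[x0,y0])@[-vy,vx]).mean()
def cross(v,th):
    i=np.where((v[:-1]-th)*(v[1:]-th)<=0)[0][0];return i+(th-v[i])/(v[i+1]-v[i])
th=(bench+25)/2
near=[(c,215-cross(g[215:190:-1,c],th)) for c in range(106,190)]
far=[(c,145+cross(g[145:165,c],th)) for c in range(160,188)]
rt=[(205-cross(g[r,205:185:-1],th),r) for r in range(160,196)]
print("near",edge(near,0,1));print("far",edge(far,.02,1));print("right",edge(rt,0,0))
# bright rails
for n,G,roi in(("top",g,(130,145,70,60)),("side",gb,(150,110,110,70))):
    for p,s,c in blobs((G>170).astype(np.uint8),roi,10): 
        W=plane(n,p,.036)[:,:2]*1000;print(n,"rail",s,c,W.min(0),W.max(0))
        if n=="top": print(edge([tuple(q) for q in p],.036,1), plane(n,[p[p[:,0].argmax()],p[p[:,0].argmin()]],.036)*1000)
# rack & keeper
for p,s,c in blobs((g>bench+12).astype(np.uint8),(222,145,45,40),5): print("rk",s,c,plane("top",[c],.103)*1000)
for p,s,c in blobs((gb>200).astype(np.uint8),(255,165,45,30),5): print("rkside",s,c)
E
```

```text
bench 154.0
carrier ((513.3809814453125, -412.1700439453125), (71.18341064453125, 202.35031127929688), 18.43718147277832)
near (array([505.2698, 236.6211], dtype=float32), np.float32(-83.95486), np.float64(0.7828115444986649))
far (array([694.7327, 141.775 ], dtype=float32), np.float32(-84.12966), np.float64(0.23795772901623677))
right (array([606.5726,  55.8436], dtype=float32), np.float32(5.813179), np.float64(1.3551214472726338))
top rail [183 161  10   4  21] [187.3333 162.6667] [653.2171  61.4009] [665.0504  96.0745]
(array([658.3981,  79.6035], dtype=float32), np.float32(-76.152756), np.float64(2.1375856214143893)) [[660.9627  61.4009  36.    ]
 [657.3378  96.0745  36.    ]]
top rail [145 164  30   8  88] [158.5568 166.8523] [626.9845 130.4701] [653.8394 241.8947]
(array([643.5618, 186.6485], dtype=float32), np.float32(-83.065056), np.float64(3.1855126165355254)) [[653.7155 130.6943  36.    ]
 [642.9478 241.8947  36.    ]]
top rail [185 185  10   3  21] [189.5714 185.6667] [562.1399  51.9435] [570.2915  86.3755]
(array([567.3773,  70.2861], dtype=float32), np.float32(84.80916),
[... 828 characters left out ...]
 10   6  32] [241.2812 154.4375] [647.1056  56.6365] [669.3829  97.1689]
side rail [222 163   8   7  27] [225.2222 166.    ] [560.9054  48.0585] [576.3224  88.0354]
rk [239 151   6   5  22] [241.1364 153.    ] [[ 674.7141 -130.755   103.    ]]
rk [245 154   6   2   7] [247.7143 154.8571] [[ 667.3028 -155.0464  103.    ]]
rk [233 156   6   2   9] [236.     156.6667] [[ 660.8445 -111.6967  103.    ]]
rk [240 166  20   4  45] [246.9778 167.8444] [[ 617.7906 -151.9023  103.    ]]
rk [228 169  34  11 142] [240.6549 175.1056] [[ 590.6396 -128.527   103.    ]]
rkside [255 165  39  30 423] [270.0236 177.4444]
rkside [255 184   8  11  27] [256.8519 191.4444]
rkside [297 193   3   2   5] [298.2 193.6]
```

>>> carry_out:
  deltas:
    - [[0, 0, 0, 59.4, -22, 16, 85], [0, 0, 0, 59.4, -22, 16, 85], [0, 0, 0, 59.4, -22, 16, 85], [0, 0, 0, 59.4, -22, 16, 85], [0, 0, 0, 59.4, -22, 16, 85]]

```text
time: 0.72
eef_pos: [0.5139, -0.4476, 0.1539]
tool_rot: [[0.912, 0.409, -0.0], [0.409, -0.912, 0.0], [-0.0, -0.0, -1.0]]
contact_force: [0.9, 0.3, -0.5]
finger_gap: 0.0851
finger_force: 0.0
```

>>> carry_out:
  deltas:
    - [[0, 0, -0.18, 0, 0, 0, 85], [0, 0, -0.18, 0, 0, 0, 85], [0, 0, -0.18, 0, 0, 0, 85], [0, 0, -0.18, 0, 0, 0, 85], [0, 0, -0.18, 0, 0, 0, 85]]

```text
time: 1.35
eef_pos: [0.5125, -0.4489, 0.1542]
tool_rot: [[0.241, 0.971, -0.001], [0.971, -0.241, 0.001], [0.0, -0.001, -1.0]]
contact_force: [-0.2, -1.2, 0.2]
finger_gap: 0.0851
finger_force: 0.0
```

>>> carry_out:
  deltas:
    - [[0, 0, -0.18, 0, 0, 0, 85], [0, 0, -0.18, 0, 0, 0, 85], [0, 0, -0.18, 0, 0, 0, 85], [0, 0.13, 0, 0, 0, 0, 85], [0, 0.13, 0, 0, 0, 0, 85]]

```text
time: 1.98
eef_pos: [0.5128, -0.4486, 0.1551]
tool_rot: [[-0.278, 0.958, -0.075], [0.924, 0.288, 0.25], [0.261, 0.0, -0.965]]
contact_force: [0.5, -1.5, 0.3]
finger_gap: 0.0849
finger_force: 0.0
```

```bash
cat >> h.py <<'E'
from scipy.spatial.transform import Rotation as Ro
def frame(yaw,tilt):  # tool x = (cos,sin yaw) forward, pointing down, tip leaning forward by tilt
    f=np.array([np.cos(yaw),np.sin(yaw),0]);y=np.cross(f,[0,0,-1.]);
    return np.c_[f,y,[0,0,-1.]]@Ro.from_euler("y",tilt).as_matrix()
def to(yaw,tilt,p,grasp=True):
    s=env.read_state();R0=np.array(s["tool_rot"]);R1=frame(yaw,tilt);p=np.array(p,float)/1000
    if grasp: p=p+R1[:,2]*.019
    d=p-np.array(s["eef_pos"])
    print("t",round(s["time"],2),"tcp",np.round(s["eef_pos"],4),"| shift in present tool",np.round(R0.T@d*1000,1),"turn",np.round(Ro.from_matrix(R0.T@R1).as_rotvec(),3),"| shift in target tool",np.round(R1.T@d*1000,1))
E
python3 - <<'E'
from h import *
cv2.imwrite("pics/side1.png",env.read_camera("side"));cv2.imwrite("pics/top1.png",env.read_camera("top"))
print(proj("side",[[.5235,-.4412,.068],[.514,-.4127,.008]]))
to(np.radians(108.4),.26,[524.1,-443.1,110]);to(np.radians(108.4),.26,[524.1,-443.1,48])
a=np.hstack([cv2.resize(cv2.imread("pics/side1.png")[130:290,210:370],(400,400),interpolation=2),cv2.resize(cv2.imread("pics/top1.png")[140:240,220:320],(400,400),interpolation=2)])
cv2.imwrite("pics/crop1.png",a)
E
```

```text
[[321.38375654 240.63148321]
 [311.03875334 249.27738428]]Traceback (most recent call last):
  File "<stdin>", line 4, in <module>
  File "h.py", line 27, in to
    print("t",round(s["time"],2),"tcp",np.round(s["eef_pos"],4),"| shift in present tool",np.round(R0.T@d*1000,1),"turn",np.round(Ro.from_matrix(R0.T@R1).as_rotvec(),3),"| shift in target tool",np.round(R1.T@d*1000,1))
                                                                                                                                  ~~~~~~~~~~~~~~^^^^^^^^^
  File "scipy/spatial/transform/_rotation.pyx", line 1143, in scipy.spatial.transform._rotation.Rotation.from_matrix
ValueError: Non-positive determinant (left-handed or null coordinate frame) in rotation matrix 0: [[ 9.99391964e-01 -3.48665221e-02  1.68876164e-04]
 [-3.48640895e-02 -9.99360629e-01 -7.92641301e-03]
 [-4.45134643e-04 -7.91570575e-03  9.99968571e-01]].
```

```bash
sed -i 's/np.cross(f,\[0,0,-1.\])/np.cross([0,0,-1.],f)/' h.py
python3 - <<'E'
from h import *
to(np.radians(108.4),.26,[524.1,-443.1,110]);to(np.radians(108.4),.26,[524.1,-443.1,48])
a=np.hstack([cv2.resize(cv2.imread("pics/side1.png")[130:290,210:370],(400,400),interpolation=2),cv2.resize(cv2.imread("pics/top0.png")[140:240,220:320],(400,400),interpolation=2)])
cv2.imwrite("pics/crop1.png",a)
E
```

```text
t 2.08 tcp [ 0.5117 -0.4533  0.1527] | shift in present tool [-4.9 14.7 61.9] turn [ 0.008  0.    -0.035] | shift in target tool [-5.4 15.  61.8]
t 2.08 tcp [ 0.5117 -0.4533  0.1527] | shift in present tool [-20.8  14.8 121.8] turn [ 0.008  0.    -0.035] | shift in target tool [-21.4  15.  121.7]
```

View pics/crop1.png

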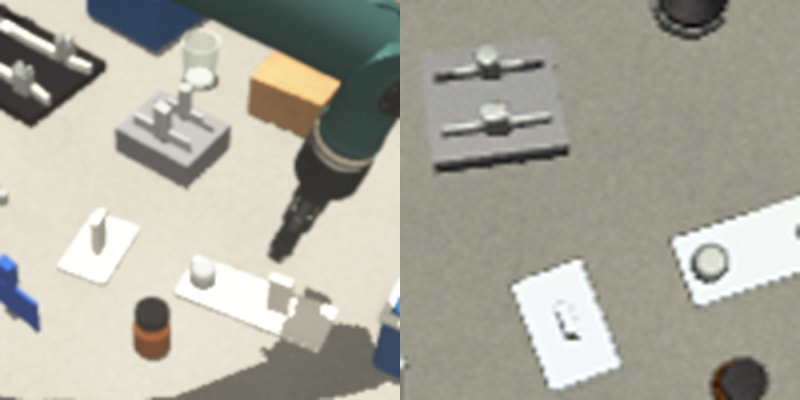

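The side crop shows the carrier fin top at about px (323,241), against a predicted (321,241), so the carrier fix agrees across both views. The keeper handle top is at side px (275,172), nearer to the camera than the paddle. Reaching for the carrier now.

>>> carry_out:
  deltas:
    - [[0.008, 0, -0.035, 0, 0, 0, 85], [0, 0, 0, -2.7, 7.5, 31, 85], [0, 0, 0, -2.7, 7.5, 31, 85], [0, 0, 0, 0, 0, 0, 85]]
  grip_force: 100

```text
time: 2.58
eef_pos: [0.5228, -0.43, 0.0918]
tool_rot: [[-0.315, 0.945, -0.086], [0.913, 0.326, 0.247], [0.262, -0.001, -0.965]]
contact_force: [-0.2, 0.2, -0.5]
finger_gap: 0.085
finger_force: 0.0
```

```bash
python3 - <<'E'
from h import *
to(np.radians(108.4),.26,[524.1,-443.1,48])
E
```

```text
t 2.58 tcp [ 0.5228 -0.43    0.0918] | shift in present tool [-23.9  -3.   58. ] turn [-0.004 -0.005  0.01 ] | shift in target tool [-23.7  -2.9  58.1]
```

>>> carry_out:
  deltas:
    - [[0, 0, 0.01, -8, -1, 19.3, 85], [0, 0, 0, -8, -1, 19.3, 85], [0, 0, 0, -8, -1, 19.3, 85], [0, 0, 0, 0, 0, 0, 85], [0, 0, 0, 0, 0, 0, 50]]

```text
time: 3.2
eef_pos: [0.5238, -0.443, 0.0313]
tool_rot: [[-0.301, 0.95, -0.081], [0.918, 0.312, 0.244], [0.257, -0.001, -0.966]]
contact_force: [0.9, 0.4, -0.5]
finger_gap: 0.0692
finger_force: 0.0
```

>>> carry_out:
  deltas:
    - [[0, 0, 0, 0, 0, 0, 20], [0, 0, 0, 0, 0, 0, 0], [0, 0, 0, 0, 0, 0, 0], [0, 0, 0, 0, 0, 0, 0], [0, 0, 0, 0, 0, 0, 0]]
  grip_force: 100

```text
time: 3.82
eef_pos: [0.5237, -0.4433, 0.032]
tool_rot: [[-0.301, 0.95, -0.081], [0.918, 0.312, 0.243], [0.256, -0.001, -0.967]]
contact_force: [-0.5, -0.8, 4.2]
finger_gap: 0.0108
finger_force: 98.0
```

>>> carry_out:
  deltas:
    - [[0, 0, 0, 5, 0, -19, 0], [0, 0, 0, 10, 0, -38, 0], [0, 0, 0, 10, 0, -38, 0], [0, 0, 0, 8, 0, -30, 0], [0, 0, 0, 0, 0, 0, 0]]

```text
time: 4.45
eef_pos: [0.5257, -0.444, 0.1638]
tool_rot: [[-0.302, 0.95, -0.076], [0.919, 0.312, 0.24], [0.252, 0.002, -0.968]]
contact_force: [0.7, 0.1, -3.1]
finger_gap: 0.0107
finger_force: 97.8
```

```bash
python3 - <<'E'
from h import *
cv2.imwrite("pics/side2.png",env.read_camera("side"))
to(np.radians(96),.26,[613.3,67.5,175])
a=cv2.imread("pics/side2.png")[130:290,210:370];cv2.imwrite("pics/crop2.png",cv2.resize(a,(480,480),interpolation=2))
E
```

```text
t 4.5 tcp [ 0.5242 -0.4434  0.1615] | shift in present tool [445.8 245.1 122.5] turn [-0.055  0.002  0.206] | shift in target tool [485.4 142.  134.2]
```

View pics/crop2.png

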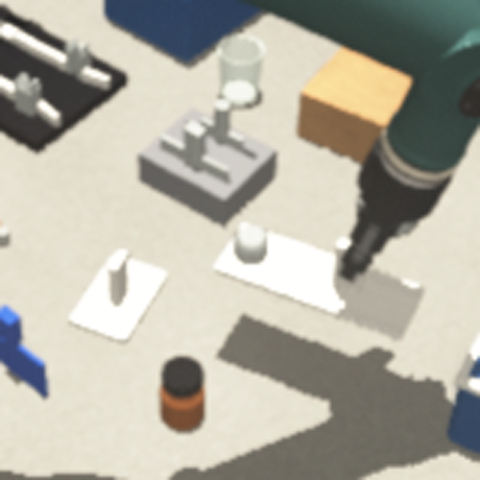

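The carrier is held level, with its stub end at crop (250,243) towards the stand. Swinging over to the stand mouth.

>>> carry_out:
  deltas:
    - [[-0.027, 0, 0.103, 0, 0, 0, 0], [-0.027, 0, 0.103, 0, 0, 0, 0], [0, 0, 0, 27, 8, 7.5, 0], [0, 0, 0, 45, 13, 12.5, 0], [0, 0, 0, 45, 13, 12.5, 0]]

```text
time: 5.12
eef_pos: [0.5435, -0.3172, 0.1568]
tool_rot: [[-0.098, 0.995, -0.032], [0.961, 0.103, 0.257], [0.259, -0.005, -0.966]]
contact_force: [0.0, -0.4, -2.7]
finger_gap: 0.0104
finger_force: 97.6
```

>>> carry_out:
  deltas:
    - [[0, 0, 0, 45, 13, 12.5, 0], [0, 0, 0, 45, 13, 12.5, 0], [0, 0, 0, 45, 13, 12.5, 0], [0, 0, 0, 45, 13, 12.5, 0], [0, 0, 0, 45, 13, 12.5, 0]]

```text
time: 5.75
eef_pos: [0.5836, -0.0784, 0.1543]
tool_rot: [[-0.099, 0.995, -0.033], [0.961, 0.104, 0.256], [0.258, -0.006, -0.966]]
contact_force: [0.7, -1.2, -2.8]
finger_gap: 0.0109
finger_force: 97.6
```

>>> carry_out:
  deltas:
    - [[0, 0, 0, 45, 13, 12.5, 0], [0, 0, 0, 25, 7, 7, 0], [0, 0, 0, 0, 0, 0, 0]]

```text
time: 6.12
eef_pos: [0.5959, -0.0017, 0.154]
tool_rot: [[-0.105, 0.994, -0.034], [0.96, 0.11, 0.257], [0.259, -0.005, -0.966]]
contact_force: [0.3, -0.5, -1.8]
finger_gap: 0.0106
finger_force: 97.6
```

```bash
python3 - <<'E'
from h import *
to(np.radians(96),.26,[613.3,67.5,175]);to(np.radians(96),.26,[613.3,67.5,90])
print(env.read_state()["joint_pos"])
E
```

```text
t 6.12 tcp [ 0.5959 -0.0017  0.154 ] | shift in present tool [70. 25. 16.] turn [-0.007 -0.002  0.004] | shift in target tool [70.1 24.6 16. ]
t 6.12 tcp [ 0.5959 -0.0017  0.154 ] | shift in present tool [48.  25.4 98. ] turn [-0.007 -0.002  0.004] | shift in target tool [48.3 24.6 98.1]
[ 3.92505236e-01  5.99811155e-01 -4.75228617e-01  1.92205720e+00
  1.39201847e-03  7.04474175e-01  9.53857797e-02]
```

Moving to just short of that, then measuring the held carrier from the top view.

>>> carry_out:
  deltas:
    - [[-0.007, 0, 0.004, 23, 8, 5, 0], [0, 0, 0, 23, 8, 5, 0], [0, 0, 0, 23, 8, 5, 0], [0, 0, 0, 0, 0, 0, 0], [0, 0, 0, 0, 0, 0, 0]]

```text
time: 6.75
eef_pos: [0.6135, 0.0646, 0.1574]
tool_rot: [[-0.094, 0.995, -0.024], [0.962, 0.097, 0.254], [0.255, 0.001, -0.967]]
contact_force: [-1.1, -1.2, -3.6]
finger_gap: 0.0108
finger_force: 97.6
```

```bash
python3 - <<'E'
from h import *
a=env.read_camera("top");b=env.read_camera("side");cv2.imwrite("pics/top3.png",a);cv2.imwrite("pics/side3.png",b)
to(np.radians(96),.26,[613.3,67.5,175]);to(np.radians(96),.26,[613.3,67.5,90])
m=np.zeros((400,800,3),np.uint8);m[:,:400]=cv2.resize(a[130:230,110:210],(400,400),interpolation=2);m[:,400:]=cv2.resize(b[80:200,160:280],(400,400),interpolation=2)
cv2.imwrite("pics/crop3.png",m)
E
```

```text
t 6.85 tcp [0.6138 0.0645 0.1578] | shift in present tool [ 7.3 -0.3  3.2] turn [ 0.004  0.002 -0.008] | shift in target tool [ 7.3 -0.2  3.2]
t 6.85 tcp [0.6138 0.0645 0.1578] | shift in present tool [-14.4  -0.5  85.4] turn [ 0.004  0.002 -0.008] | shift in target tool [-14.5  -0.2  85.3]
```

View pics/crop3.png

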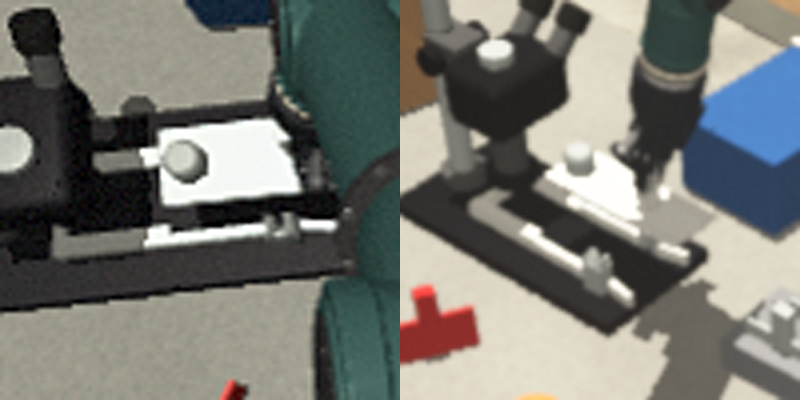

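In the top crop the carrier front edge runs (160,127)–(162,207) and the stub is at (185,160). It hangs just above the channel, clear of the head. Checking its lateral position and yaw numerically.

```bash
cat >> h.py <<'E'
TH=np.radians(95.95);EX=np.array([np.cos(TH),np.sin(TH)]);EY=np.array([-EX[1],EX[0]]);O=EX*152+EY*-617
def st(W): W=np.atleast_2d(W)[:,:2]; W=W*1000 if np.abs(W).max()<5 else W; return np.c_[(W-O)@EX,(W-O)@EY]
def wd(x,y=0): return O+EX*x+EY*y
E
python3 - <<'E'
from h import *
np.set_printoptions(precision=2,suppress=True)
g=cv2.cvtColor(cv2.imread("pics/top3.png"),6).astype(float)
def cr(v,th):
    i=np.where((v[:-1]-th)*(v[1:]-th)<=0)[0][0];return i+(th-v[i])/(v[i+1]-v[i])
z=.134
near=[(c,186-cr(g[186:172:-1,c],140)) for c in range(154,182) if g[178,c]>0]
front=[(144+cr(g[r,144:156],140),r) for r in range(172,180)]
far=[(c,154+cr(g[154:170,c],140)) for c in range(155,176)]
for n,p in(("near",near),("front",front),("far",far)):
    S=st(plane("top",p,z));l=cv2.fitLine(S.astype(np.float32),cv2.DIST_HUBER,0,.01,.01).ravel();print(n,l,S[::6].round(1).tolist())
print("stub",st(plane("top",[(156.25,170)],.160)), "grasp",st(np.array(env.read_state()["eef_pos"])-.019*np.array(env.read_state()["tool_rot"])[:,2]), O)
E
```

```text
near [  0.94  -0.35 -73.93  44.4 ] [[-32.5, 36.4], [-53.9, 35.0], [-75.2, 35.8], [-94.8, 60.3], [-118.1, 35.2]]
front [  0.02   1.   -18.25  14.56] [[-18.7, 1.7], [-17.8, 23.7]]
far [  1.    -0.01 -85.72 -54.9 ] [[-42.1, -54.4], [-63.8, -55.6], [-85.3, -54.8], [-107.0, -54.4]]
stub [[-49.18   4.44]] grasp [[-156.32   -0.15]] [597.92 215.14]
```

>>> carry_out:
  deltas:
    - [[0, 0, 0, -2, 0, 20, 0], [0, 0, 0, -6, 0, 26, 0], [0, 0, 0, -6, 0, 26, 0], [0, 0, 0, -6, 0, 22, 0], [0, 0, 0, 0, 0, 0, 0]]

```text
time: 7.48
eef_pos: [0.6126, 0.07, 0.0608]
tool_rot: [[-0.093, 0.995, -0.026], [0.962, 0.097, 0.255], [0.256, -0.001, -0.967]]
contact_force: [-0.4, 1.0, -2.5]
finger_gap: 0.0109
finger_force: 97.6
```

>>> carry_out:
  deltas:
    - [[0, 0, 0, 0, 0, 0, 0], [0, 0, 0, -1, 0, 3, 0], [0, 0, 0, 0, 0, 0, 0]]

```text
time: 7.85
eef_pos: [0.6147, 0.0716, 0.0602]
tool_rot: [[-0.096, 0.995, -0.021], [0.962, 0.098, 0.256], [0.257, 0.005, -0.967]]
contact_force: [0.7, -0.7, -3.4]
finger_gap: 0.0108
finger_force: 97.7
```

>>> carry_out:
  deltas:
    - [[0, 0, 0, -1, 0, 4, 0], [0, 0, 0, 0, 0, 0, 0], [0, 0, 0, 0, 0, 0, 0]]

```text
time: 8.22
eef_pos: [0.6143, 0.0718, 0.0554]
tool_rot: [[-0.096, 0.995, -0.022], [0.962, 0.099, 0.256], [0.257, 0.004, -0.966]]
contact_force: [-0.4, 0.1, -2.8]
finger_gap: 0.011
finger_force: 97.7
```

>>> carry_out:
  deltas:
    - [[0, 0, 0, -0.5, 0, 2, 0], [0, 0, 0, 0, 0, 0, 0], [0, 0, 0, 0, 0, 0, 0]]

```text
time: 8.6
eef_pos: [0.6143, 0.0718, 0.0534]
tool_rot: [[-0.096, 0.995, -0.022], [0.962, 0.098, 0.256], [0.257, 0.004, -0.966]]
contact_force: [-0.5, 0.0, -3.1]
finger_gap: 0.011
finger_force: 97.7
```

>>> carry_out:
  deltas:
    - [[0, 0, 0, -0.5, 0, 2, 0], [0, 0, 0, 0, 0, 0, 0], [0, 0, 0, 0, 0, 0, 0]]

```text
time: 8.98
eef_pos: [0.6147, 0.0719, 0.052]
tool_rot: [[-0.096, 0.995, -0.021], [0.962, 0.098, 0.256], [0.257, 0.004, -0.966]]
contact_force: [-1.2, -1.7, 5.1]
finger_gap: 0.0105
finger_force: 98.8
```

>>> carry_out:
  deltas:
    - [[0, 0, 0, 9.7, 0, 2.5, 0], [0, 0, 0, 9.7, 0, 2.5, 0], [0, 0, 0, 9.7, 0, 2.5, 0], [0, 0, 0, 0, 0, 0, 0]]

```text
time: 9.48
eef_pos: [0.6121, 0.1023, 0.0521]
tool_rot: [[-0.097, 0.995, -0.02], [0.962, 0.099, 0.256], [0.257, 0.006, -0.966]]
contact_force: [0.9, 0.2, 3.5]
finger_gap: 0.011
finger_force: 98.6
```

```bash
python3 - <<'E'
from h import *
s=env.read_state();print(st(np.array(s["eef_pos"])-.019*np.array(s["tool_rot"])[:,2]),EX,EY,s["contact_force"],s["wrist_torque"]);to(TH,.26,[*wd(-80),70.5]);to(TH,.26,[*wd(-38),70.5])
E
```

```text
[[-118.57488387   -2.293931  ]] [-0.10366054  0.99461273] [-0.99461273 -0.10366054] [0.94082822 0.1581665  3.52054293] [-0.13422015  0.13550919  0.0204774 ]
t 9.47 tcp [0.6121 0.1023 0.0521] | shift in present tool [37.3 -2.6  9.9] turn [ 0.007  0.    -0.003] | shift in target tool [37.3 -2.4  9.9]
t 9.47 tcp [0.6121 0.1023 0.0521] | shift in present tool [77.9 -2.8 20.7] turn [ 0.007  0.    -0.003] | shift in target tool [77.9 -2.4 20.7]
```

>>> carry_out:
  deltas:
    - [[0, 0, 0, 12.4, -0.5, 3.3, 0], [0, 0, 0, 12.4, -0.5, 3.3, 0], [0, 0, 0, 12.4, -0.5, 3.3, 0], [0, 0, 0, 0, 0, 0, 0]]

```text
time: 9.98
eef_pos: [0.6068, 0.1412, 0.0521]
tool_rot: [[-0.097, 0.995, -0.02], [0.961, 0.099, 0.257], [0.258, 0.006, -0.966]]
contact_force: [0.9, 1.7, 4.2]
finger_gap: 0.0108
finger_force: 98.6
```

```bash
python3 - <<'E'
from h import *
b=env.read_camera("side");a=env.read_camera("top")
s=env.read_state();print(st(np.array(s["eef_pos"])-.019*np.array(s["tool_rot"])[:,2]),s["contact_force"],s["wrist_torque"])
m=np.zeros((400,800,3),np.uint8);m[:,:400]=cv2.resize(a[110:210,110:210],(400,400),interpolation=2);m[:,400:]=cv2.resize(b[80:180,160:260],(400,400),interpolation=2)
cv2.imwrite("pics/crop4.png",m)
E
```

```text
[[-79.34292914  -1.06944355]] [0.34045779 2.7297611  3.67522939] [0.19811583 0.01713854 0.02709968]
```

View pics/crop4.png

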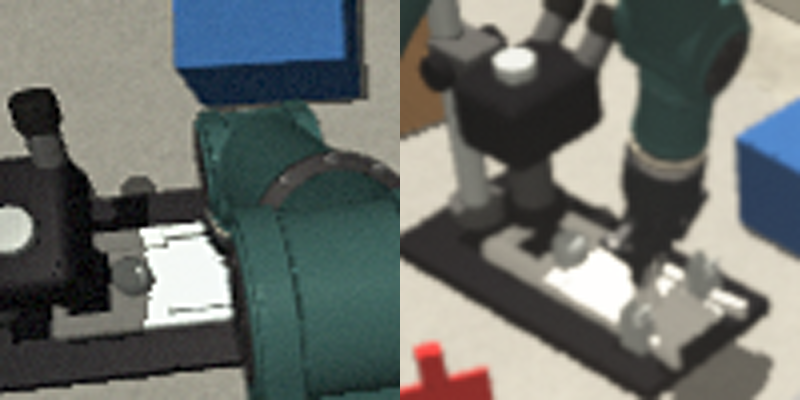

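The carrier is in the channel under the lips. The wrist is at crop x≈200+ and the head edge at x≈105, which leaves enough room for the remaining 40 mm.

>>> carry_out:
  deltas:
    - [[0, 0, 0, 11, -0.3, 2.8, 0], [0, 0, 0, 11, -0.3, 2.8, 0], [0, 0, 0, 8, 0, 2.1, 0], [0, 0, 0, 0, 0, 0, 0]]

```text
time: 10.58
eef_pos: [0.6033, 0.1696, 0.0521]
tool_rot: [[-0.095, 0.995, -0.02], [0.962, 0.097, 0.255], [0.256, 0.005, -0.967]]
contact_force: [0.8, -2.5, 6.2]
finger_gap: 0.0109
finger_force: 99.1
```

>>> carry_out:
  deltas:
    - [[0, 0, 0, 3, 0, 0.8, 0], [0, 0, 0, 0, 0, 0, 0]]

```text
time: 10.82
eef_pos: [0.6033, 0.1708, 0.052]
tool_rot: [[-0.094, 0.995, -0.02], [0.963, 0.096, 0.253], [0.254, 0.004, -0.967]]
contact_force: [0.7, -6.6, 7.9]
finger_gap: 0.011
finger_force: 99.6
```

>>> carry_out:
  deltas:
    - [[0, 0, 0, 3, 0, 0.8, 0], [0, 0, 0, 0, 0, 0, 0]]

```text
time: 11.08
eef_pos: [0.603, 0.1737, 0.052]
tool_rot: [[-0.094, 0.995, -0.02], [0.963, 0.096, 0.253], [0.254, 0.004, -0.967]]
contact_force: [1.3, -5.1, 7.7]
finger_gap: 0.0109
finger_force: 99.5
```

>>> carry_out:
  deltas:
    - [[0, 0, 0, 3, 0, 0.8, 0], [0, 0, 0, 0, 0, 0, 0]]

```text
time: 11.32
eef_pos: [0.6027, 0.1767, 0.052]
tool_rot: [[-0.094, 0.995, -0.02], [0.963, 0.096, 0.253], [0.254, 0.004, -0.967]]
contact_force: [0.6, -5.8, 7.6]
finger_gap: 0.0111
finger_force: 99.5
```

>>> carry_out:
  deltas:
    - [[0, 0, 0, 3, 0, 0.8, 0], [0, 0, 0, 0, 0, 0, 0]]

```text
time: 11.58
eef_pos: [0.6025, 0.1798, 0.052]
tool_rot: [[-0.094, 0.995, -0.02], [0.963, 0.096, 0.253], [0.254, 0.004, -0.967]]
contact_force: [1.3, -6.0, 8.1]
finger_gap: 0.0111
finger_force: 99.5
```

>>> carry_out:
  deltas:
    - [[0, 0, 0, 3, 0, 0.8, 0], [0, 0, 0, 0, 0, 0, 0]]

```text
time: 11.82
eef_pos: [0.6022, 0.1829, 0.0521]
tool_rot: [[-0.094, 0.995, -0.02], [0.963, 0.096, 0.253], [0.254, 0.005, -0.967]]
contact_force: [1.0, -6.2, 8.4]
finger_gap: 0.0107
finger_force: 99.5
```

Now at grasp x ≈ -37 and no stop has been felt yet. Continuing in small steps.

>>> carry_out:
  deltas:
    - [[0, 0, 0, 2, 0, 0.5, 0], [0, 0, 0, 0, 0, 0, 0]]

```text
time: 12.08
eef_pos: [0.6022, 0.1833, 0.052]
tool_rot: [[-0.093, 0.995, -0.02], [0.963, 0.095, 0.252], [0.252, 0.004, -0.968]]
contact_force: [1.1, -8.5, 10.4]
finger_gap: 0.0109
finger_force: 100.3
```

>>> carry_out:
  deltas:
    - [[0, 0, 0, 2, 0, 0.5, 0], [0, 0, 0, 0, 0, 0, 0]]

```text
time: 12.32
eef_pos: [0.6022, 0.1833, 0.052]
tool_rot: [[-0.092, 0.996, -0.02], [0.964, 0.094, 0.249], [0.25, 0.004, -0.968]]
contact_force: [0.4, -12.4, 13.8]
finger_gap: 0.011
finger_force: 100.7
```

```bash
python3 - <<'E'
from h import *
b=env.read_camera("side");a=env.read_camera("top");cv2.imwrite("pics/side5.png",b)
s=env.read_state();print(st(np.array(s["eef_pos"])-.019*np.array(s["tool_rot"])[:,2]),s["contact_force"],s["wrist_torque"])
m=np.zeros((400,800,3),np.uint8);m[:,:400]=cv2.resize(a[110:210,110:210],(400,400),interpolation=2);m[:,400:]=cv2.resize(b[90:170,165:245],(400,400),interpolation=2)
cv2.imwrite("pics/crop5.png",m)
E
```

```text
[[-36.86459714  -0.88037274]] [  0.20424734 -12.29157087  12.13516336] [-1.47819665  0.35724549  0.30262642]
```

View pics/crop5.png

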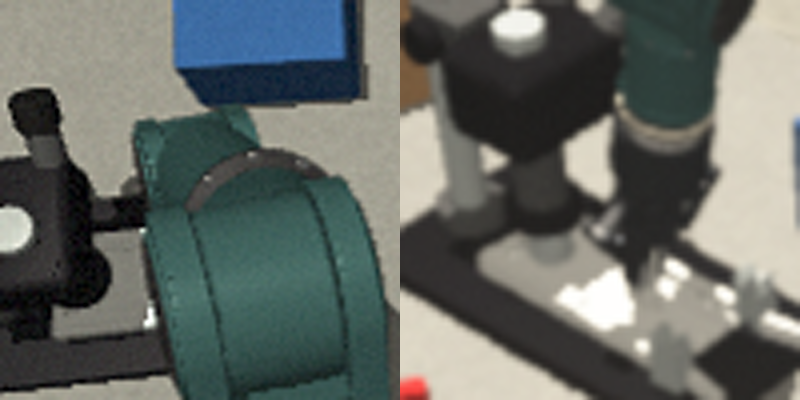

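The carrier met the stop: motion ended at y=0.1833 with force building, and the grasp at x=-37 puts the carrier within 1 mm of home. The stub sits under the ring light, and the black carrier-free area is behind. Releasing and retreating along the tilted tool axis.

>>> carry_out:
  deltas:
    - [[0, 0, 0, 0, 0, 0, 45], [0, 0, 0, 0, 0, 0, 45], [0, 0, 0, 0, 0, 0, 45], [0, 0, 0, 0, 0, -10, 45], [0, 0, 0, 0, 0, -25, 45]]

```text
time: 13.05
eef_pos: [0.6001, 0.1816, 0.0854]
tool_rot: [[-0.097, 0.995, -0.025], [0.962, 0.1, 0.256], [0.257, 0.001, -0.966]]
contact_force: [0.6, -0.2, 0.4]
finger_gap: 0.0451
finger_force: 0.0
```

>>> carry_out:
  deltas:
    - [[0, 0, 0, 0, 0, -40, 45], [0, 0, 0, 0, 0, -40, 45], [0, 0, 0, -50, 0, -15, 45], [0, 0, 0, -55, 0, -15, 45], [0, 0, 0, -55, 0, -15, 45]]

```text
time: 13.68
eef_pos: [0.6196, -0.006, 0.1664]
tool_rot: [[-0.097, 0.995, -0.021], [0.962, 0.099, 0.256], [0.256, 0.005, -0.967]]
contact_force: [-0.1, -0.4, -0.3]
finger_gap: 0.0451
finger_force: 0.0
```

>>> carry_out:
  deltas:
    - [[0, -0.13, 0, -50, 0, 0, 45], [0, -0.13, 0, -50, 0, 0, 45], [0, 0, 0, -50, 0, 0, 45], [0, 0, 0, -50, 0, 0, 45]]

```text
time: 14.18
eef_pos: [0.6395, -0.2013, 0.1469]
tool_rot: [[-0.101, 0.995, 0.004], [0.995, 0.101, 0.0], [-0.0, 0.004, -1.0]]
contact_force: [0.3, 0.8, -0.3]
finger_gap: 0.0451
finger_force: 0.0
```

```bash
python3 - <<'E'
from h import *
b=env.read_camera("side");a=env.read_camera("top");cv2.imwrite("pics/side6.png",b);cv2.imwrite("pics/top6.png",a)
m=np.zeros((600,800,3),np.uint8)
m[:300,:400]=cv2.resize(a[140:200,215:295],(400,300),interpolation=2);m[:300,400:]=cv2.resize(b[155:215,245:325],(400,300),interpolation=2)
m[300:,:400]=cv2.resize(a[140:215,105:205],(400,300),interpolation=2);m[300:,400:]=cv2.resize(b[105:180,160:260],(400,300),interpolation=2)
cv2.imwrite("pics/crop6.png",m)
E
```

```text
(no output)
```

View pics/crop6.png

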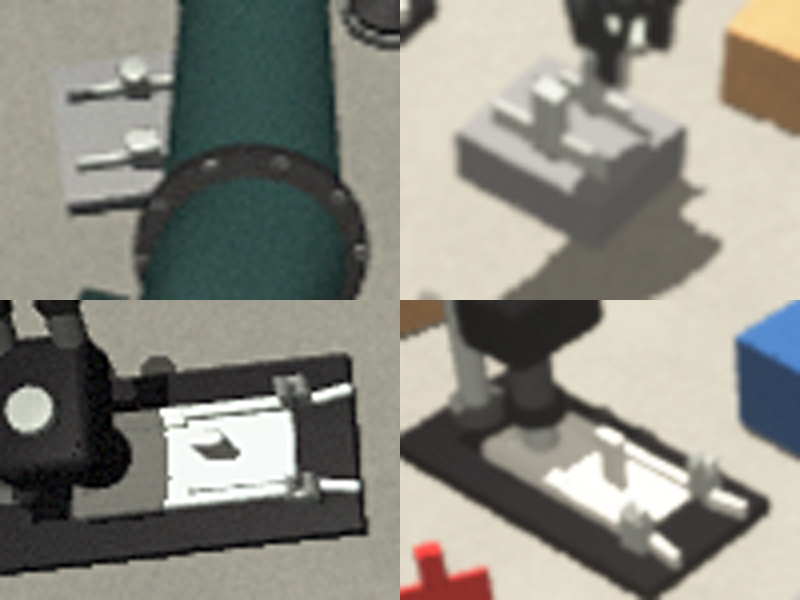

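The carrier sits home with its rear edge at the posts, crop (296,440). Keeper handle top: top px ≈(243.3,167), side px ≈(275,172.5). Locating the keeper exactly.

```bash
python3 - <<'E'
from h import *
np.set_printoptions(precision=2,suppress=True)
f=lambda c,s,o:((np.array(c)+.5)/s-.5+o)
print("handle 2view",1000*two(f((142,136),5,[215,140]),f((150,88),5,[245,155])))
print("handle z=103",plane("top",[f((118,133),5,[220,140]),f((142,136),5,[215,140])],.103)*1000, plane("side",[f((150,88),5,[245,155])],.103)*1000)
g=cv2.cvtColor(cv2.imread("pics/top0.png"),6).astype(float)
pts=[]
for c in list(range(231,238))+list(range(250,257)):
    r0=int(round(173-(c-230.4)*.138));v=g[r0-3:r0+4,c];w=np.clip(v-np.median(g[160:163,c])-3,0,None);pts.append((c,r0-3+(w*np.arange(7)).sum()/w.sum()))
W=plane("top",pts,.063)[:,:2]*1000;l=cv2.fitLine(W.astype(np.float32),cv2.DIST_HUBER,0,.01,.01).ravel();print("blade",l,np.degrees(np.arctan2(l[1],l[0])),np.array(pts)[[0,-1]])
print("ends",plane("top",[f((52,166),5,[220,140]),f((190,147),5,[220,140])],.063)*1000)
# rack front bottom edge and left/right
th=100
print("rack corners top", plane("top",[f((28,64),5,[220,140]),f((185,47),5,[220,140]),f((210,183),5,[220,140]),f((44,204),5,[220,140])],.045)*1000)
E
```

```text
handle 2view [ 623.87 -137.78   98.77]
handle z=103 [[ 624.18 -138.06  103.  ]
 [ 621.91 -137.31  103.  ]] [[ 621.35 -141.51  103.  ]]
blade [   0.14   -0.99  620.15 -139.33] -82.22155 [[231.   171.93]
 [256.   168.18]]
ends [[ 609.67  -87.15   63.  ]
 [ 623.28 -191.53   63.  ]]
rack corners top [[ 695.42  -67.53   45.  ]
 [ 707.75 -189.05   45.  ]
 [ 599.41 -206.7    45.  ]
 [ 584.42  -79.99   45.  ]]
```

```bash
python3 - <<'E'
from h import *
to(np.radians(97),0,[622,-139,130],False);to(np.radians(97),0,[622,-139,68],False)
E
```

```text
t 14.28 tcp [ 0.6383 -0.2109  0.1466] | shift in present tool [73.2 -9.9 16.1] turn [ 0.003  0.007 -0.034] | shift in target tool [73.3 -7.4 16.6]
t 14.28 tcp [ 0.6383 -0.2109  0.1466] | shift in present tool [ 73.6 -10.1  78.1] turn [ 0.003  0.007 -0.034] | shift in target tool [73.3 -7.4 78.6]
```

>>> carry_out:
  deltas:
    - [[0.003, 0.007, -0.034, 0, 0, 0, 40], [0, 0, 0, 36, -3.7, 8, 40], [0, 0, 0, 37, -3.7, 8, 40], [0, 0, 0, 0, 0, 0, 40], [0, 0, 0, 0, 0, 0, 40]]
  grip_force: 60

```text
time: 14.9
eef_pos: [0.6223, -0.129, 0.1311]
tool_rot: [[-0.135, 0.991, 0.0], [0.991, 0.135, 0.007], [0.007, 0.001, -1.0]]
contact_force: [0.2, -0.5, 0.7]
finger_gap: 0.0401
finger_force: 0.0
```

```bash
python3 - <<'E'
from h import *
to(np.radians(97),0,[622,-139,68],False)
b=env.read_camera("side");cv2.imwrite("pics/crop7.png",cv2.resize(b[125:205,240:320],(480,480),interpolation=2))
E
```

```text
t 14.9 tcp [ 0.6223 -0.129   0.1311] | shift in present tool [-10.3  -1.7  63. ] turn [ 0.001 -0.007  0.013] | shift in target tool [-9.9 -1.5 63.1]
```

View pics/crop7.png

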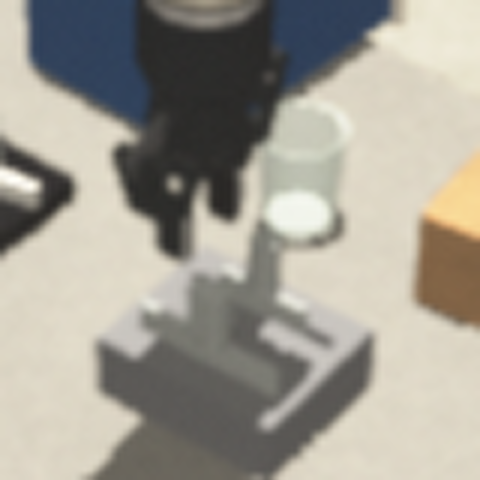

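The open fingers, at crop (175,245) and (225,210), straddle the keeper handle at (210,275). The paddle at (262,240) is outside them. Descending and gripping.

>>> carry_out:
  deltas:
    - [[0, -0.007, 0.013, -10, -1.5, 5, 40], [0, 0, 0, 0, 0, 15, 40], [0, 0, 0, 0, 0, 22, 40], [0, 0, 0, 0, 0, 20, 40], [0, 0, 0, 0, 0, 0, 40]]

```text
time: 15.58
eef_pos: [0.62, -0.1402, 0.0661]
tool_rot: [[-0.119, 0.993, -0.004], [0.993, 0.119, 0.0], [0.001, -0.004, -1.0]]
contact_force: [-0.9, 1.2, 0.9]
finger_gap: 0.0401
finger_force: 0.0
```

>>> carry_out:
  deltas:
    - [[0, 0, 0, 0, 0, 0, 20], [0, 0, 0, 0, 0, 0, 8], [0, 0, 0, 0, 0, 0, 0], [0, 0, 0, 0, 0, 0, 0]]
  grip_force: 60

```text
time: 16.08
eef_pos: [0.6217, -0.1403, 0.0691]
tool_rot: [[-0.119, 0.993, 0.001], [0.993, 0.119, -0.001], [-0.001, 0.001, -1.0]]
contact_force: [-1.6, 0.3, 0.9]
finger_gap: 0.0152
finger_force: 58.7
```

>>> carry_out:
  deltas:
    - [[0, 0, 0, 0, 0, -10, 0], [0, 0, 0, 0, 0, -30, 0], [0, 0, 0, 0, 0, -45, 0], [0, 0, 0, 0, 0, -35, 0], [0, 0, 0, 0, 0, 0, 0]]

```text
time: 16.7
eef_pos: [0.6247, -0.1402, 0.1925]
tool_rot: [[-0.119, 0.993, 0.009], [0.993, 0.119, -0.002], [-0.003, 0.009, -1.0]]
contact_force: [0.5, 0.1, -1.8]
finger_gap: 0.0153
finger_force: 58.7
```

>>> carry_out:
  deltas:
    - [[0, 0, 0.17, 0, 0, 0, 0], [0, 0, 0.17, 0, 0, 0, 0], [0, 0, 0.17, 0, 0, 0, 0], [0, 0, 0.17, 0, 0, 0, 0], [0, 0, 0.17, 0, 0, 0, 0]]

```text
time: 17.32
eef_pos: [0.6207, -0.1398, 0.187]
tool_rot: [[0.671, 0.741, -0.002], [0.741, -0.671, 0.0], [-0.001, -0.001, -1.0]]
contact_force: [0.7, 0.3, -1.8]
finger_gap: 0.0147
finger_force: 58.6
```

>>> carry_out:
  deltas:
    - [[0, 0, 0.17, 0, 0, 0, 0], [0, 0, 0.17, 0, 0, 0, 0], [0, 0, 0.17, 0, 0, 0, 0], [0, 0, 0.17, 0, 0, 0, 0], [0, 0, 0, 0, 0, 0, 0]]

```text
time: 17.95
eef_pos: [0.6209, -0.1396, 0.1872]
tool_rot: [[0.987, 0.162, -0.001], [0.162, -0.987, -0.001], [-0.002, 0.0, -1.0]]
contact_force: [-0.7, 0.0, -1.3]
finger_gap: 0.0151
finger_force: 58.4
```

```bash
python3 - <<'E'
from h import *
print(wd(-108));to(np.radians(5.95),0,[*wd(-108),180],False);print(env.read_state()["joint_pos"])
E
```

```text
[609.11499373 107.72151321]
t 17.95 tcp [ 0.6209 -0.1396  0.1872] | shift in present tool [  28.4 -246.     7.1] turn [0.    0.001 0.059] | shift in target tool [  13.9 -247.2    7.2]
[ 0.04841674  0.53394003  0.1444882   1.8565395  -0.10538678  0.75978074
 -1.15830677]
```

>>> carry_out:
  deltas:
    - [[0, 0, 0.059, 0, -15, 0, 0], [0, 0, 0, 3, -50, 1.5, 0], [0, 0, 0, 3, -50, 1.5, 0], [0, 0, 0, 3, -50, 1.5, 0], [0, 0, 0, 3, -50, 1.5, 0]]

```text
time: 18.58
eef_pos: [0.6105, 0.0765, 0.1818]
tool_rot: [[0.995, 0.104, 0.0], [0.104, -0.995, -0.0], [0.0, 0.0, -1.0]]
contact_force: [0.7, -0.7, -1.6]
finger_gap: 0.0149
finger_force: 58.5
```

>>> carry_out:
  deltas:
    - [[0, 0, 0, 2, -32, 1, 0], [0, 0, 0, 0, 0, 0, 0], [0, 0, 0, 0, 0, 0, 0]]

```text
time: 18.95
eef_pos: [0.6095, 0.1058, 0.181]
tool_rot: [[0.995, 0.102, -0.0], [0.102, -0.995, -0.002], [-0.0, 0.001, -1.0]]
contact_force: [-1.4, -0.5, -2.1]
finger_gap: 0.0153
finger_force: 58.8
```

```bash
python3 - <<'E'
from h import *
to(np.radians(5.95),0,[*wd(-108),155],False)
a=cv2.imread("pics/top6.png");b=env.read_camera("side");cv2.imwrite("pics/side8.png",b);t=env.read_camera("top");cv2.imwrite("pics/top8.png",t)
m=np.zeros((600,800,3),np.uint8)
m[:,:400]=cv2.resize(a[152:212,160:200],(400,600),interpolation=2)
m[:300,400:]=cv2.resize(b[100:175,190:290],(400,300),interpolation=2)
m[300:,400:]=cv2.resize(cv2.imread("pics/side6.png")[130:175,205:265],(400,300),interpolation=2)
cv2.imwrite("pics/crop8.png",m)
E
```

```text
t 18.95 tcp [0.6095 0.1058 0.181 ] | shift in present tool [-0.1 -2.  26. ] turn [ 0.001  0.    -0.001] | shift in target tool [-0.1 -1.9 26. ]
```

View pics/crop8.png

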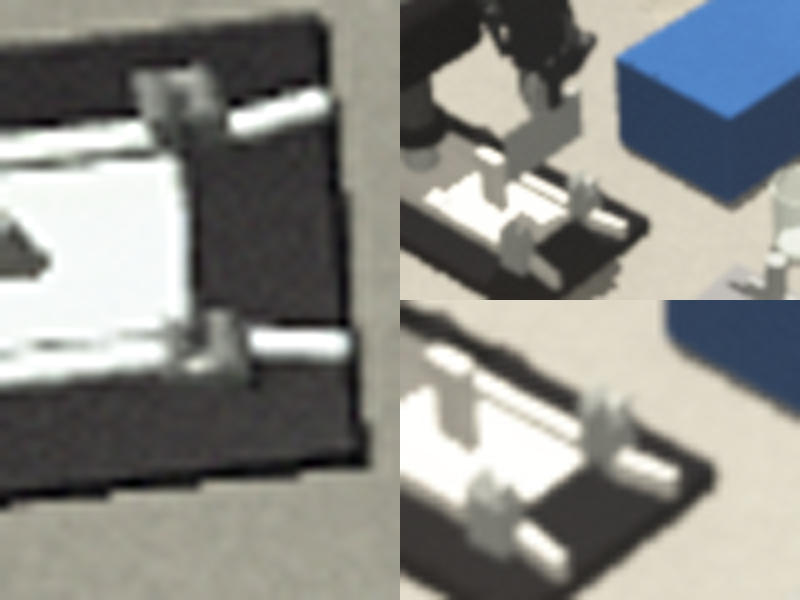

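The keeper hangs above the posts, and both posts with their grooves are visible. Groove tops are at top6 crop ≈(178,85) and (212,348), and side6 crop ≈(610,400) and (490,482). Checking the slot against those, and the keeper's hang.

```bash
python3 - <<'E'
from h import *
np.set_printoptions(precision=1,suppress=True)
T=[(177.35,160.05),(180.75,186.35)];S=[(236.1,144.6),(218.1,156.9)]
print("top",st(plane("top",T,.07)));print("side",st(plane("side",S,.07)))
for t,s in zip(T,S): X=two(t,s)*1000;print("two",X,st(X))
# carrier rear edge in top6 at z=.028 (expected stand x=-100)
g=cv2.cvtColor(cv2.imread("pics/top6.png"),6).astype(float)
p=[]
for r in range(170,184):
    v=g[r,172:186];i=np.where((v[:-1]>130)&(v[1:]<=130))[0][0];p.append((172+i+(v[i]-130)/(v[i]-v[i+1]),r))
print("rear",st(plane("top",p,.028)).mean(0))
# keeper now: lower corners expected in side8
s=env.read_state();P=np.array(s["eef_pos"]);R=np.array(s["tool_rot"])
print("pred keeper corners side(px)",proj("side",[P+R@[sx*.05,0,dz] for sx in(-1,1) for dz in(.006,.061)]))
E
```

```text
top [[-109.7  -50.7]
 [-114.5   52. ]]
side [[-116.7  -48.2]
 [-114.4   50.9]]
two [662.9 112.   62.5] [[-109.3  -54. ]]
two [558.2  95.5  70.8] [[-114.9   51.9]]
rear [-101.2    2.5]
pred keeper corners side(px) [[215.4 133.8]
 [216.6 145.8]
 [234.1 121.4]
 [234.8 133.4]]
```

```bash
python3 - <<'E'
import cv2
b=cv2.imread("pics/side8.png");cv2.imwrite("pics/crop9.png",cv2.resize(b[110:150,205:245],(480,480),interpolation=2))
E
```

```text
(no output)
```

View pics/crop9.png

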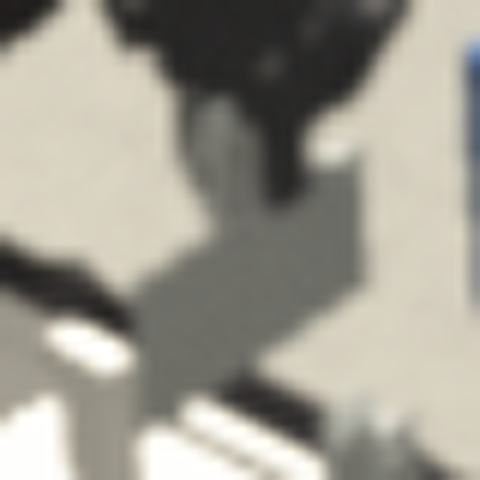

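Viewing stops here: that was my 12th picture, two over the limit of 10. The keeper hangs as predicted, with corner pixels within about 1 px. The rest goes by numbers, starting with the slot's x position.

```bash
python3 - <<'E'
from h import *
np.set_printoptions(precision=1,suppress=True,linewidth=150)
print("plate corner side",st(plane("side",[(251.8,155.1)],.02)),"top far",st(plane("top",[(192,153.05)],.02)),"top near",st(plane("top",[(196.5,197.7)],0)))
g=cv2.cvtColor(cv2.imread("pics/top6.png"),6);s=cv2.cvtColor(cv2.imread("pics/side6.png"),6)
print(g[156:168,171:186]);print(g[182:192,174:189])
print(s[152:162,211:227])
for d in(-108,-112):
  w=[[*wd(d+e,y)/1000,.07] for y in(-38,-58) for e in(-14,-4,4,14)]+[[*wd(d+e,y)/1000,.07] for y in(38,58) for e in(-14,-4,4,14)]
  w=[[float(x) for x in q] for q in w];print(d,"top",proj("top",w).tolist().__repr__()[:0]);print(np.hstack([proj("top",w),proj("side",w)]))
E
```

```text
plate corner side [[-165.6  -83.7]] top far [[-160.4  -87.8]] top near [[-159.9   88. ]]
[[ 57  48  47  44  48  40  47  46  50  45  48  49  49  50  44]
 [ 43  44  48  47  45  41  44  42  44  45  49  47  47  49  50]
 [ 46  46  42  40  40  41  44  39  94  72  44  49  46  41  51]
 [ 46  42  97 130 110 121 161 175 165 119  65  47  45  50  45]
 [ 53  43 109 150 136 118 137 147 157 132  85  50  52  50  47]
 [ 49  42  78 141 135 109  88 100 145 134  85  54  42  45  42]
 [ 46  44  73 141 136 110  77  88 146 145 112  70  24  74 136]
 [ 39  34  39 134 137 107  77  97 112 104 101  90 238 255 255]
 [200 218 251 177  84  80  73  55  72  73  71  81 251 255 239]
 [254 254 255 225 110  67  70  46  53  67  70  82 133 154 121]
 [248 220 206 198 124  64  70  54  53  63  57  56  50  49  59]
 [114  89  87  86 122 159 105  39  51  51  53  53  51  48  51]]
[[249 250 252 255 207  87  48  54  54  57  54  59  54  56  59]
 [250 247 230 240 193  89  94 145 124  76  53  51  52  56  51]
 [254 251 194 147 139  85  84 145 135  80  92 103 103  69  38]
 [184 167 152 129  92  59  78 141 130 105  99 239 255 255 255]
 [
[... 1233 characters left out ...]
 235.4 142.1]
 [173.  158.6 233.5 141.2]
 [182.5 182.5 221.9 156. ]
 [179.8 182.8 220.  155. ]
 [177.6 183.  218.5 154.1]
 [175.  183.3 216.6 153.1]
 [182.9 187.7 218.2 158.6]
 [180.2 188.  216.3 157.6]
 [178.1 188.2 214.8 156.7]
 [175.4 188.5 212.9 155.7]]
-112 top 
[[181.9 162.8 236.1 146.8]
 [179.3 163.1 234.2 145.8]
 [177.1 163.3 232.7 145. ]
 [174.5 163.6 230.8 144. ]
 [181.5 157.7 239.5 144.3]
 [178.9 158.  237.6 143.3]
 [176.7 158.2 236.1 142.5]
 [174.1 158.5 234.2 141.6]
 [183.5 182.3 222.7 156.4]
 [180.9 182.6 220.8 155.4]
 [178.7 182.9 219.2 154.5]
 [176.  183.2 217.3 153.5]
 [184.  187.6 219.  159.1]
 [181.3 187.9 217.1 158. ]
 [179.1 188.1 215.6 157.1]
 [176.5 188.4 213.7 156.1]]
```

Groove pixel profiles in the top view give slot x ≈ -108.5 and y ≈ 0 in my stand frame. Lowering to just above the posts.

```bash
python3 - <<'E'
from h import *
for z in(138,81): to(TH-np.pi/2,0,[*wd(-108.5,.5),z],False)
E
```

```text
t 19.05 tcp [0.6098 0.1047 0.1813] | shift in present tool [-0.9 -2.7 43.3] turn [ 0.002 -0.    -0.004] | shift in target tool [-0.9 -2.6 43.3]
t 19.05 tcp [0.6098 0.1047 0.1813] | shift in present tool [ -0.9  -2.8 100.3] turn [ 0.002 -0.    -0.004] | shift in target tool [ -0.9  -2.6 100.3]
```

>>> carry_out:
  deltas:
    - [[0.002, 0, -0.004, -1, -2.5, 15, 0], [0, 0, 0, 0, 0, 18, 0], [0, 0, 0, 0, 0, 10, 0], [0, 0, 0, 0, 0, 0, 0], [0, 0, 0, 0, 0, 0, 0]]

```text
time: 19.68
eef_pos: [0.6089, 0.1094, 0.1385]
tool_rot: [[0.994, 0.105, 0.001], [0.105, -0.994, 0.002], [0.001, -0.002, -1.0]]
contact_force: [-0.6, 0.3, -2.3]
finger_gap: 0.0149
finger_force: 58.8
```

```bash
python3 - <<'E'
from h import *
to(TH-np.pi/2,0,[*wd(-108.5,.5),120],False)
s=env.read_state();print(st(s["eef_pos"]))
E
```

```text
t 19.68 tcp [0.6089 0.1094 0.1385] | shift in present tool [-0.4  2.2 18.5] turn [-0.002 -0.001  0.002] | shift in target tool [-0.4  2.2 18.5]
[[-1.06332924e+02  7.99520516e-02]]
```

>>> carry_out:
  deltas:
    - [[0, 0, 0, 0, 1.5, 0, 0], [0, 0, 0, 0, 0, 0, 0], [0, 0, 0, 0, 0, 0, 0]]

```text
time: 20.05
eef_pos: [0.6088, 0.1079, 0.1388]
tool_rot: [[0.994, 0.105, 0.001], [0.105, -0.994, 0.002], [0.001, -0.002, -1.0]]
contact_force: [0.1, 0.2, -2.3]
finger_gap: 0.0154
finger_force: 58.8
```

```bash
python3 - <<'E'
from h import *
print(st(env.read_state()["eef_pos"]))
E
```

```text
[[-107.79148342    0.28370996]]
```

>>> carry_out:
  deltas:
    - [[0, 0, 0, 0, 0, 6, 0], [0, 0, 0, 0, 0, 0, 0]]

```text
time: 20.3
eef_pos: [0.6081, 0.1078, 0.1318]
tool_rot: [[0.994, 0.105, -0.001], [0.105, -0.994, 0.001], [-0.001, -0.001, -1.0]]
contact_force: [-0.7, 1.3, -2.0]
finger_gap: 0.0153
finger_force: 58.8
```

>>> carry_out:
  deltas:
    - [[0, 0, 0, 0, 0, 4, 0], [0, 0, 0, 0, 0, 0, 0]]

```text
time: 20.55
eef_pos: [0.6084, 0.1078, 0.128]
tool_rot: [[0.994, 0.105, -0.0], [0.105, -0.994, 0.001], [-0.0, -0.001, -1.0]]
contact_force: [0.6, -0.1, -2.4]
finger_gap: 0.0153
finger_force: 58.8
```

>>> carry_out:
  deltas:
    - [[0, 0, 0, 0, 0, 4, 0], [0, 0, 0, 0, 0, 0, 0]]

```text
time: 20.8
eef_pos: [0.6084, 0.1078, 0.1241]
tool_rot: [[0.994, 0.105, -0.0], [0.105, -0.994, 0.001], [0.0, -0.001, -1.0]]
contact_force: [0.3, 0.4, -2.0]
finger_gap: 0.0152
finger_force: 58.8
```

>>> carry_out:
  deltas:
    - [[0, 0, 0, 0, 0, 4, 0], [0, 0, 0, 0, 0, 0, 0]]

```text
time: 21.05
eef_pos: [0.6093, 0.1072, 0.1208]
tool_rot: [[0.995, 0.105, 0.002], [0.105, -0.995, 0.001], [0.002, -0.001, -1.0]]
contact_force: [-0.6, -1.1, 1.0]
finger_gap: 0.0148
finger_force: 59.2
```

>>> carry_out:
  deltas:
    - [[0, 0, 0, 0, 0, 5, 0], [0, 0, 0, 0, 0, 0, 0]]

```text
time: 21.3
eef_pos: [0.6092, 0.1068, 0.1153]
tool_rot: [[0.995, 0.104, 0.002], [0.104, -0.995, 0.0], [0.002, -0.0, -1.0]]
contact_force: [-0.1, -2.8, -0.6]
finger_gap: 0.0152
finger_force: 59.0
```

>>> carry_out:
  deltas:
    - [[0, 0, 0, 0, 0.7, 8, 0], [0, 0, 0, 0, 0, 0, 0]]

```text
time: 21.55
eef_pos: [0.6082, 0.1066, 0.1063]
tool_rot: [[0.995, 0.105, -0.001], [0.105, -0.995, 0.001], [-0.001, -0.001, -1.0]]
contact_force: [1.1, -2.0, -3.6]
finger_gap: 0.0154
finger_force: 58.7
```

>>> carry_out:
  deltas:
    - [[0, 0, 0, 0, 0, 10, 0], [0, 0, 0, 0, 0, 0, 0]]

```text
time: 21.8
eef_pos: [0.6082, 0.1067, 0.0963]
tool_rot: [[0.994, 0.105, -0.001], [0.105, -0.994, 0.001], [-0.001, -0.001, -1.0]]
contact_force: [1.0, -3.8, -3.1]
finger_gap: 0.0153
finger_force: 58.7
```

>>> carry_out:
  deltas:
    - [[0, 0, 0, 0, 0, 9, 0], [0, 0, 0, 0, 0, 0, 0]]

```text
time: 22.05
eef_pos: [0.6084, 0.1069, 0.0875]
tool_rot: [[0.994, 0.105, -0.0], [0.105, -0.994, 0.001], [-0.0, -0.001, -1.0]]
contact_force: [1.9, -3.0, -3.6]
finger_gap: 0.0153
finger_force: 58.8
```

>>> carry_out:
  deltas:
    - [[0, 0, 0, 0, 0.5, 4, 0], [0, 0, 0, 0, 0, 0, 0]]

```text
time: 22.3
eef_pos: [0.6087, 0.1069, 0.0841]
tool_rot: [[0.994, 0.105, 0.0], [0.105, -0.994, 0.002], [0.0, -0.002, -1.0]]
contact_force: [0.6, -3.0, -4.1]
finger_gap: 0.0156
finger_force: 59.1
```

>>> carry_out:
  deltas:
    - [[0, 0, 0, 0, 0, 2, 0], [0, 0, 0, 0, 0, 0, 0]]

```text
time: 22.55
eef_pos: [0.6088, 0.1069, 0.0824]
tool_rot: [[0.994, 0.105, 0.001], [0.105, -0.994, 0.002], [0.001, -0.002, -1.0]]
contact_force: [1.1, -3.2, -1.9]
finger_gap: 0.0151
finger_force: 59.2
```

>>> carry_out:
  deltas:
    - [[0, 0, 0, 0, 0, 1.5, 0], [0, 0, 0, 0, 0, 0, 0]]

```text
time: 22.8
eef_pos: [0.609, 0.1069, 0.0811]
tool_rot: [[0.994, 0.105, 0.001], [0.105, -0.994, 0.002], [0.001, -0.002, -1.0]]
contact_force: [0.7, -3.1, -0.1]
finger_gap: 0.0149
finger_force: 59.4
```

>>> carry_out:
  deltas:
    - [[0, 0, 0, 0, 0, 1.5, 0], [0, 0, 0, 0, 0, 0, 0]]

```text
time: 23.05
eef_pos: [0.6091, 0.1069, 0.081]
tool_rot: [[0.994, 0.105, 0.001], [0.105, -0.994, 0.002], [0.001, -0.002, -1.0]]
contact_force: [-2.2, -3.2, 10.4]
finger_gap: 0.0155
finger_force: 60.9
```

>>> carry_out:
  deltas:
    - [[0, 0, 0, 0, 0, 1.5, 0], [0, 0, 0, 0, 0, 0, 0]]

```text
time: 23.3
eef_pos: [0.6091, 0.1069, 0.081]
tool_rot: [[0.994, 0.105, 0.001], [0.105, -0.994, 0.003], [0.001, -0.002, -1.0]]
contact_force: [-5.6, -4.1, 20.5]
finger_gap: 0.0154
finger_force: 62.3
```

The keeper bottomed exactly at z=0.081, the predicted seat. Easing the pressure off, opening moderately and retreating straight up.

>>> carry_out:
  deltas:
    - [[0, 0, 0, 0, 0, -2, 0], [0, 0, 0, 0, 0, 0, 36], [0, 0, 0, 0, 0, 0, 36], [0, 0, 0, 0, 0, 0, 36], [0, 0, 0, 0, 0, -6, 36]]

```text
time: 23.92
eef_pos: [0.6083, 0.107, 0.0855]
tool_rot: [[0.994, 0.106, -0.001], [0.106, -0.994, 0.002], [-0.001, -0.002, -1.0]]
contact_force: [0.2, -0.2, -0.3]
finger_gap: 0.0355
finger_force: 0.0
```

>>> carry_out:
  deltas:
    - [[0, 0, 0, 0, 0, -20, 36], [0, 0, 0, 0, 0, -40, 36], [0, 0, 0, 0, 0, -40, 36], [0, 0, 0, 0, 50, -5, 36], [0, 0, 0, 0, 50, 0, 36]]

```text
time: 24.55
eef_pos: [0.6207, 0.0069, 0.1938]
tool_rot: [[0.994, 0.108, 0.005], [0.108, -0.994, 0.002], [0.006, -0.002, -1.0]]
contact_force: [-0.4, 0.4, -0.6]
finger_gap: 0.0363
finger_force: 0.0
```

>>> carry_out:
  deltas:
    - [[0, 0, 0, 0, 50, 0, 36], [0, 0, 0, 0, 50, 0, 36], [0, 0, 0, 0, 50, 0, 36], [0, 0, 0, 0, 0, 0, 36]]

```text
time: 25.05
eef_pos: [0.6349, -0.1496, 0.1926]
tool_rot: [[0.995, 0.096, 0.003], [0.096, -0.995, -0.003], [0.003, 0.003, -1.0]]
contact_force: [0.1, -1.2, 0.5]
finger_gap: 0.0363
finger_force: 0.0
```

```bash
python3 - <<'E'
from h import *
np.set_printoptions(precision=1,suppress=True,linewidth=150)
a=env.read_camera("top");g=cv2.cvtColor(a,6);b=cv2.cvtColor(env.read_camera("side"),6)
# expected handle top and blade ends; carrier rear edge
f=lambda x,y,z:[*(wd(x,y)/1000),z]
pt=[f(-108,0,.115),f(-108,-50,.075),f(-108,50,.075)]
print(proj("top",pt),proj("side",pt))
print(g[166:184,170:186]);print(b[138:158,215:238])
E
```

```text
[[175.5 170.1]
 [176.6 159.9]
 [178.7 185.7]] [[225.3 140.4]
 [234.7 142.5]
 [216.9 155.1]]
[[255 244 215 205 195 116 161 162  98  61  52  57  57  53  50  52]
 [127 112  86  85 109 115 204 159  80  60  36  47  54  52  52  54]
 [242 248 249 225 196 196 218 143  60  59  36  41  52  50  48  49]
 [249 250 251 230 209 213 226 143  58  61  42  44  53  50  56  53]
 [247 248 248 233 213 213 230 148  59  58  44  44  55  54  49  56]
 [247 246 249 235 216 219 230 154  59  62  51  45  54  54  52  57]
 [246 247 248 232 215 223 237 163  71  60  50  48  56  58  53  55]
 [246 247 249 238 216 178 156 106  63  63  47  51  37  44  55  54]
 [247 249 249 250 179  80  77  68  67  69  49  30  15  44  57  56]
 [247 247 248 251 234 129  49  58  64  70  57  31  17  45  57  51]
 [247 247 248 249 250 232 214 219 151  74  53  33  14  48  58  59]
 [247 248 246 247 249 249 252 240 176  91  59  36   7  19  48  58]
 [248 247 247 248 248 248 251 235 176  95  59  38   7  14  47  53]
 [247 247 246 247 248 248 249 242 181  98  63  35  10  40  56  62]
 [248 248 248 248 247 248 249 243 181  95  58  37  40  56  51  63]
 [2
[... 1399 characters left out ...]
4 115 114 113 114 114 117 118 115]
 [156 181 248 254 254 254 254 252 244 206 141 113 111 113 114 114 113 113 114 114 117 117 116]
 [191 233 253 254 254 254 250 234 196 148 120 114 113 113 114 113 112 114 112 113 116 118 135]
 [248 253 254 254 253 247 222 171 135 118 114 114 114 114 114 114 113 113 113 114 116 127 175]
 [254 253 252 249 239 204 152 122 116 115 114 114 114 114 113 113 114 113 112 112 115 128 173]
 [253 246 225 206 185 148 129 122 115 115 114 114 114 113 112 113 113 111 104  93  98 117 144]
 [244 214 170 137 130 146 174 163 128 115 114 113 113 114 114 112 111 101  82  65  69  91 121]
 [217 185 163 136 144 166 179 169 136 116 114 114 114 113 113 111 100  80  60  54  56  62  81]]
```

The handle appears at top px (175.5,170) and side px (225,140), matching the seated prediction to within a pixel. The arm is clear, so I'm handing in.

```bash
python3 -c "
from station import env
print(env.close_job())"
```

```text
the job is handed in; nothing more can be done
None
```

The job is handed in at about 25 s of the 61 s allowed: the carrier is home against the stop, the keeper is seated upright in the grooved posts, and the arm is clear; the hand-in gave no verdict, and I viewed 12 pictures, two over the limit of 10.

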